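# Dock a wireless receiver in the sound cart's sloping cradle

## Task

Lay the wireless receiver gently on the sloping deck of the cradle, its long side along the side fence, and let go so that it slides down by itself into the locating corner, fully home against both the low end stop and the side fence. Then push the clamp down the slope until you feel its sprung jaw press firmly, but not hard, on the receiver's end, and take the hand away. Leave the tape roll, mug and spare battery alone.

Things in the scene. Friction and masses are not known exactly. Their poses are not given: they have to be found in the camera images.
- receiver_centre (a point): Centre of the loose black wireless receiver, 112 long (its x) x 58 wide (y) x 38 high (z) mm, 0.26 to 0.46 kg, small screen and four buttons on top; it starts flat on the table, top up. Pinch it across the width, near the top: fingertips at least 14 mm above its underside clear the cradle's 12 mm stops. Either end may face down the slope.
- deck: Fixed sloping plate of the cradle. Origin: the locating corner on its upper face, where the inner faces of the two stops meet. x runs up the slope (22 degrees) along the side fence, y across, away from the fence (also uphill), z square to the plate. Plate: x -14 to 250, y -14 to 110 mm. Slick (friction about 0.14): a part let go slides to the corner, so let go within 20 mm of both stops.
- home (a point): Where the receiver's centre lies when fully home: deck x 56, y 29, z 19 mm, the receiver's long side along the deck's x, flat on the plate. Axes as the deck's.
- end_stop (a point): Middle of the top edge of the black end stop's inner face (deck x 0, y 52, z 12 mm): a strip across the low end, 12 mm thick, 12 high, 104 long.
- side_fence (a point): Middle of the top edge of the black side fence's inner face (deck x 63, y 0, z 12 mm): a strip along the low side, 12 mm thick, 12 high, 150 long.
- clamp_post (a point): Grip point on the clamp's upright post (16 mm diameter, square to the deck, from 33 mm below to 14 mm above this point), 60 mm above the plate at deck y 29. Axes as the deck's. It slides only along the deck's x: 90 mm of travel, its start within 15 mm of the top end (deck x 203 to 218 mm). It drags with about 8 N and stays where it is left.
- clamp: The clamp: carriage block 40 x 44 mm, top 27 mm above the plate, with post and jaw. Origin on the plate, 28 mm down the slope from the post's axis. The jaw, a 38 mm wide plate 3 to 27 mm above the deck, faces the corner; a screw sets its face 0 to 24 mm down the slope of the origin, unmeasured, each time otherwise: feel for it. Sprung 5 N/mm, 5 mm of give; right at 5 to 8 N, bad under 3 or over 13.
- tape: Bystander: black roll of tape lying flat, 100 mm across, 48 high; origin at the underside's centre.
- mug: Bystander: white mug, 78 mm across, 90 high; origin at the underside's centre.
- battery: Bystander: grey spare battery, 70 x 40 x 22 mm; origin at the underside's centre.
Mind the look-alikes: they are no part of the job. What is shaped like the part that bears receiver_centre but purple or yellow is not meant.

How it is judged:
By the outcome, as a careful person would: the job done as asked, in the order asked, and still so for the second after the job is handed in, with the robot touching nothing.
It also fails if it takes over 54 s, if anything falls off the work surface, if the arm or the gripper's body presses on something with over 40 N, if the wrist force passes 120 N, or if a joint passes its speed limit or range.

## Robot

A 6-joint arm with a two-finger parallel gripper is mounted at the origin on the work surface. World frame = base frame: x ahead of the robot, y to its left, z up, the work surface at z = 0. Lengths are in mm, angles in degrees, forces in N, time in s.
With the tool pointing down it reaches from about 300 to 850 mm from the base axis. Payload 4.2 kg.
Tool frame: the origin (TCP) lies at the very end of the fingers, on their centre line; the grasp point (between the pads) lies 19 mm behind it (env.grasp_offset is the distance from the TCP to the grasp point, in mm); z points along the fingers, y is the line along which they close (so a half turn about z gives the same grasp; the last joint's range is limited). The gripper opens to 91 mm and grips with 3 to 60 N. Pads are 32 mm wide; open, the fingers measure 118 mm over their backs; the gripper's body (76 mm by 178 mm) begins 60 mm behind the grasp point.
Start: joints at [-65.432, 18.312, 89.639, -0, 72.044, -1.146], TCP at [249.489, -518.072, 213.976] pointing down, gripper open.
Joint ranges: [-177.97, 177.97], [-48.28, 115.42], [12.27, 149.76], [-77.06, 257.06], [2.81, 150.46], [-146.56, 146.56]. Speed limits (degrees/s): [147.25, 147.25, 180, 180, 180, 180].

## Interface

Orientations are given as [roll, pitch, yaw] about the fixed x, y, z axes, in that order (R = Rz(yaw) Ry(pitch) Rx(roll)).
In Python, from workcell import env gives the robot as it stands. The module is installed in compiled form; this text tells all that it offers.
- The arm moves only by the tool send_rows, never from a script. Its argument "motion" is a list of rows, each an object of numbers: "tx", "ty", "tz": the shift along the tool's x, y, z in units of 500 mm (1.0 is 500 mm); "rx", "ry", "rz": the turn, a rotation vector about the tool's x, y, z in units of 30 degrees (1.0 is 30 degrees); "gripper": the closure, from -1 (fully open) to 1 (shut). In form: [{"tx": .., "ty": .., "tz": .., "rx": .., "ry": .., "rz": .., "gripper": ..}, ...]. A call has 1 to 12 rows; each row shifts and turns the commanded pose from where the row before left it, along the tool's axes as they then stand; what a row does not reach is not made up. A row lasts 1/8 s, in which the tool goes at most 62.5 mm and 10.7 degrees, less where a joint would pass 70% of its speed; a pose out of reach is approached as far as the arm can. A call with a number of a shift or a turn outside -1 to 1 is refused whole. A call with a gripper value outside its range is refused whole. The fingers move at their own pace and stop on an object; "grip_force" is the grip in N (left out, the last holds). Time passes only in rows, so rows that do not move let the fingers close. It gives the time, the measured TCP pose, the force, the opening and the grip force at its end, in the units of the state.
- env.state(): the state, without advancing time (a new reading comes with each control period).
- env.grab_frame(name): name is "scene" or "top" or "wrist"; returns a dict with "frame" (420x560x3 uint8, red, green, blue), "vertical_fov" (degrees; the focal length in pixels is half the picture's height over the tangent of half this angle, whatever the lens; pixels are square), "cx", "cy" (the principal point, pixels), "rvec" (rotation vector, rad) and "tvec" (3), from world to camera coordinates, as OpenCV has them; the wrist camera has in their place "T_tool_cam" (4x4, takes a point from camera to tool coordinates, whose origin is the TCP and whose axes are the flange's). Camera axes: x right, y down, z forward; pixel columns grow to the right and rows downward; lengths in mm; the calibration is good to about 2 mm. A picture is of the moment at which its call begins: read the wrist's pose just before it. There is no depth.
- env.job_done(): hands the job in; it is judged then, once.
The state is a dict: "time_s": time; "qpos": joint angles; "qvel": joint speeds; "effort": joint torques, N m; "ee_pos": TCP position; "ee_rot": TCP orientation; "force": force on the tool from outside, world axes, zero at the start; "torque": the same for the moment, N m; "gripper_width": finger opening in mm; "gripper_force": force on a finger pad.
Only numpy, scipy, OpenCV 4.12 (cv2) and the standard library are available. Lean on these libraries where they do the work, as an engineer would, in place of code of your own. Each camera call takes 0.05 s, during which the arm holds its last target. There are 200 camera calls.

## Working session

There is one attempt and no reset: what is moved stays moved. The work goes in short steps, Python scripts to look and compute and a tool call to move; the robot and the scene stay as the last step left them, time stands still between calls to the robot, and variables do not carry over. Pictures are saved under pics/ and viewed, at most 11 in all, crops included, and the job is handed in when it is done.

Besides the shell and the picture viewer there is one more tool, called as a command line: name --argument value ..., lists and objects as JSON in quotes. send_rows: Moves the arm, as the interface text tells. Shifts and turns lie within -1 to 1; 1 stands for 500 mm of shift or 30 degrees of turn. Its arguments: {"type":"object","properties":{"motion":{"type":"array"},"grip_force":{"type":"number"}},"required":["motion"]}

```bash
mkdir -p pics; cat > h.py <<'E'
import numpy as np, cv2
from scipy.spatial.transform import Rotation as R
from workcell import env
def cam(n):
    s=env.state(); f=env.grab_frame(n); H,W=f["frame"].shape[:2]
    fl=H/2/np.tan(np.radians(f["vertical_fov"])/2)
    K=np.array([[fl,0,f["cx"]],[0,fl,f["cy"]],[0,0,1]])
    if n=="wrist":
        T=np.eye(4);T[:3,:3]=R.from_euler("xyz",s["ee_rot"],degrees=True).as_matrix();T[:3,3]=s["ee_pos"]
        T=T@np.array(f["T_tool_cam"]); Rw=T[:3,:3].T; t=-Rw@T[:3,3]
    else:
        Rw=cv2.Rodrigues(np.array(f["rvec"],float))[0]; t=np.array(f["tvec"],float).ravel()
    return dict(im=f["frame"],K=K,R=Rw,t=t,c=-Rw.T@t)
def ray(c,p):
    d=c["R"].T@np.linalg.inv(c["K"])@np.array([p[0],p[1],1.]); return d/np.linalg.norm(d)
def onz(c,p,z):
    d=ray(c,p); return c["c"]+d*(z-c["c"][2])/d[2]
def tri(c1,p1,c2,p2):
    A=np.zeros((3,3));b=np.zeros(3)
    for c,p in((c1,p1),(c2,p2)):
        d=ray(c,p);M=np.eye(3)-np.outer(d,d);A+=M;b+=M@c["c"]
    x=np.linalg.solve(A,b); return x
def proj(c,X):
    q=c["K"]@(c["R"]@np.array(X,float)+c["t"]); return q[:2]/q[2]
def save(n,im): cv2.imwrite("pics/"+n+".png",im[:,:,::-1])
E
python3 - <<'E'
from h import *
print(env.state())
for n in("scene","top"):
    c=cam(n); save(n,cv2.resize(c["im"],(800,600),interpolation=cv2.INTER_CUBIC)); print(n,c["K"],c["c"],c["R"]); np.save(n+".npy",c,allow_pickle=True)
E
```

```text
{'time_s': 0.0, 'qpos': array([-6.54305089e+01,  1.83522218e+01,  8.97069411e+01, -1.63744167e-03,
        7.20414867e+01, -1.14851422e+00]), 'qvel': array([-0.06495582, -0.04329166,  0.07743033,  0.00532084,  0.01009693,
        0.10195172]), 'effort': array([-2.90194039e-03, -4.12464094e+01, -2.31975406e+01,  7.25193252e-02,
        4.56491055e-02, -1.44087958e-04]), 'ee_pos': array([ 249.27921769, -517.60409827,  213.11081494]), 'ee_rot': array([-1.79899339e+02, -4.60956546e-04,  2.57185111e+01]), 'force': array([-0.26771724,  0.69699791,  0.62374211]), 'torque': array([ 0.06860687, -0.00477672,  0.01470063]), 'gripper_force': 0.0, 'gripper_width': 91.39058400669713}
scene [[422.036562     0.         279.89814761]
 [  0.         422.036562   206.6142241 ]
 [  0.           0.           1.        ]] [975.29433974 789.00716739 698.92768617] [[-0.89008327  0.45551951  0.01592938]
 [ 0.22328705  0.46623666 -0.85601768]
 [-0.39735962 -0.7583702  -0.51670105]]
top [[462.47118267   0.         282.43620404]
 [  0.         462.47118267 211.3820819 ]
 [  0.           0.           1.        ]] [ 475.02595015  -37.5421563  1347.39048154] [[ 0.01624238 -0.99970803  0.01788962]
 [-0.99872428 -0.01707677 -0.04752049]
 [ 0.04781211 -0.01709495 -0.99871005]]
```

View pics/scene.png

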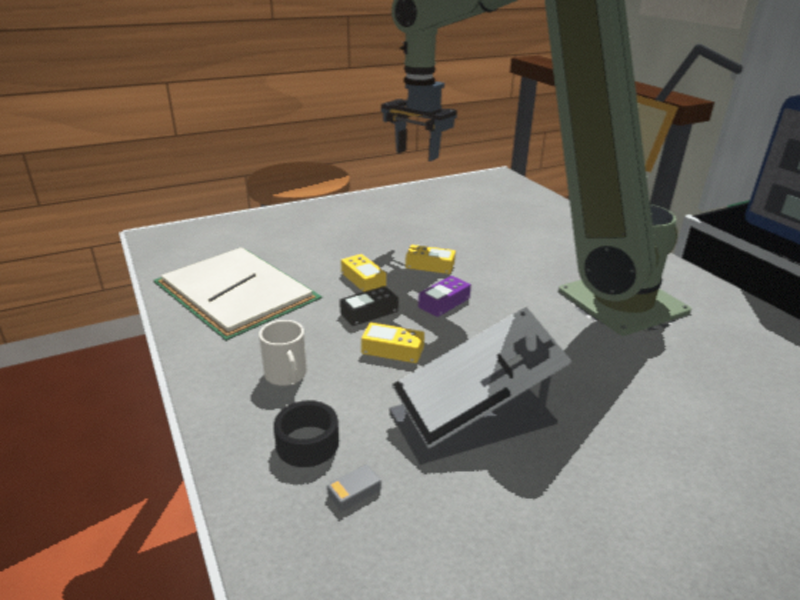

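View pics/top.png

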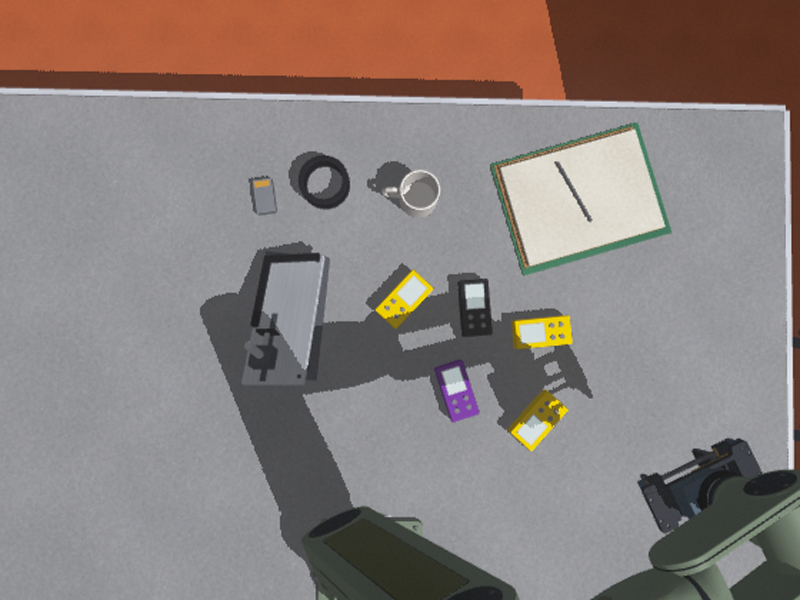

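Black receiver: top view at (475,307), scene at (368,304). Candidates: black (475,307), yellow (403,298), (543,331) and (540,421), purple (458,390). I choose the black one. The cradle is at (285,318) with its low end toward +x and the fence on the left, along +y. Next I crop the cradle and the receiver closer.

```bash
python3 - <<'E'
from h import *
s=np.load("scene.npy",allow_pickle=True).item();t=np.load("top.npy",allow_pickle=True).item()
# scene crop x 265..405,y 205..330 ; top crop x165..235, y165..275
a=cv2.resize(s["im"][210:330,265:405],None,fx=5.7,fy=5,interpolation=cv2.INTER_CUBIC)
a=cv2.resize(s["im"][210:330,265:405],None,fx=5,fy=5,interpolation=cv2.INTER_CUBIC)
save("sc",a)
b=cv2.resize(t["im"][165:275,160:350],None,fx=4,fy=4,interpolation=cv2.INTER_CUBIC)
save("tc",b)
E
```

```text
(no output)
```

View pics/sc.png

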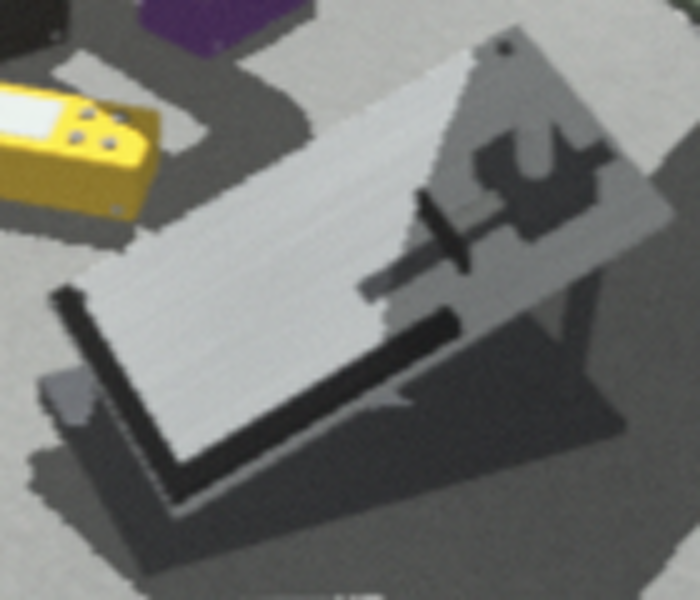

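View pics/tc.png

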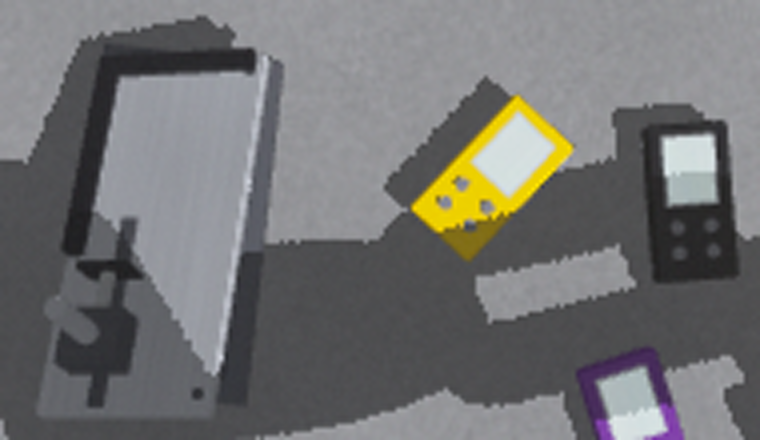

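```bash
cat > fit.py <<'E'
from h import *
from scipy.optimize import least_squares
s=np.load("scene.npy",allow_pickle=True).item();t=np.load("top.npy",allow_pickle=True).item()
S=[((0,0,12),(183,462)),((250,110,0),(518,28)),((250,-14,0),(675,212)),((0,104,12),(83,287)),((138,0,12),(440,308)),((138,-12,12),(460,325)),((-14,-14,0),(177,517))]
T=[((0,0,12),(118,75)),((0,104,12),(254,72)),((-12,104,12),(254,50)),((-12,-12,12),(104,50)),((138,0,12),(85,250)),((138,-12,12),(63,252)),((250,-14,0),(37,415)),((250,110,0),(215,415))]
O=[(s,X,np.array(p)/5+(265,210)-.4) for X,p in S]+[(t,X,np.array(p)/4+(160,165)-.4) for X,p in T]
def f(v):
    Rm=R.from_rotvec(v[:3]).as_matrix(); return np.concatenate([proj(c,Rm@X+v[3:])-p for c,X,p in O])
x0=np.r_[R.from_matrix(np.array([[-.93,0,.37],[0,-1,0],[.37,0,.93]]).T).as_rotvec(),700,250,60]
r=least_squares(f,x0,loss="soft_l1")
Rm=R.from_rotvec(r.x[:3]).as_matrix()
print("res",np.round(f(r.x).reshape(-1,2),1).tolist()); print(Rm.round(4),r.x[3:].round(1),"slope",np.degrees(np.arcsin(Rm[2])))
np.savez("deck.npz",R=Rm,o=r.x[3:])
for n,p in(("home",(56,29,19)),("c250",(250,-14,0)),("post top",(205,29,74))): print(n,Rm@p+r.x[3:])
# same point triangulated, independent check
d=lambda p:np.array(p)/5+(265,210)-.4
e=lambda p:np.array(p)/4+(160,165)-.4
for a,b in(((183,462),(118,75)),((83,287),(254,72)),((440,308),(85,250)),((675,212),(37,415)),((518,28),(215,415))):
    X=tri(s,d(a),t,e(b)); print("tri",X.round(1),"deck",(Rm.T@(X-r.x[3:])).round(1))
# clamp post top (deck z 74, y 29) in each view
from scipy.optimize import brentq
# receiver corners
m=(t["im"].max(2)<60).astype(np.uint8); m[:, :310]=0; m[:,352:]=0; m[:190]=0; m[242:]=0
m=cv2.morphologyEx(m,cv2.MORPH_OPEN,np.ones((3,3)))
cs=max(cv2.findContours(cv2.morphologyEx(m,cv2.MORPH_CLOSE,np.ones((15,15))),cv2.RETR_EXTERNAL,cv2.CHAIN_APPROX_NONE)[0],key=cv2.contourArea)
bx=cv2.boxPoints(cv2.minAreaRect(cs)); print(cv2.minAreaRect(cs))
P=np.array([onz(t,p,38) for p in bx]); print("mask",P.round(1),P.mean(0),np.linalg.norm(np.roll(P,1,0)-P,axis=1))
P=np.array([onz(t,e(p),38) for p in((645,127),(725,120),(738,275),(655,282))]); print("hand",P.round(1),P.mean(0),np.linalg.norm(np.roll(P,1,0)-P,axis=1))
v=(P[0]+P[1]-P[2]-P[3])/2; print("long axis yaw",np.degrees(np.arctan2(v[1],v[0])))
E
python3 fit.py
```

```text
res [[-0.4, 0.6], [-0.4, -0.1], [-0.0, 0.2], [-2.0, 0.1], [1.3, -0.7], [0.3, -0.0], [-0.6, 0.1], [-0.5, -0.6], [0.2, -1.0], [0.8, 0.7], [-0.1, 2.1], [-1.1, 0.4], [0.3, -0.1], [0.1, 0.1], [-0.2, 0.7]]
[[-0.9213  0.0207  0.3883]
 [ 0.0801 -0.9671  0.2415]
 [ 0.3805  0.2536  0.8893]] [609.3 203.5  30.9] slope [22.3658961  14.68833984 62.78941887]
home [565.68265586 184.5388763   76.42650152]
c250 [378.68365195 237.06973539 122.44694678]
post top [449.76565144 209.75039114 182.03723775]
tri [612.2 205.1  41.5] deck [ 1.5  1.2 11. ]
tri [612.5 106.8  67.7] deck [  3.3 102.9  10.7]
tri [488.  215.1  90.6] deck [135.4   1.5   8.8]
tri [378.9 237.1 123. ] deck [250.  -13.9   0.6]
tri [382.  117.4 154. ] deck [249.4 109.8   0.4]
((331.81964111328125, 215.01641845703125), (39.65465545654297, 21.728578567504883), 84.80557250976562)
mask [[ 582.6 -163.8   38. ]
 [ 589.3 -225.4   38. ]
 [ 477.2 -236.8   38. ]
 [ 470.6 -175.4   38. ]] [ 529.89150933 -200.34485283   38.        ] [112.56263184  61.97617688 112.68133123  61.73243821]
hand [[ 582.4 -168.5   38. ]
 [ 588.4 -225.4   38. ]
 [ 478.4 -235.8   38. ]
 [ 472.4 -176.9   38. ]] [ 530.38329833 -201.67076382   38.        ] [110.24638108  57.26530915 110.50312142  59.16372439]
long axis yaw 4.887568416477313
```

```bash
cat > plan.py <<'E'
from h import *
def cur():
    s=env.state(); return np.array(s["ee_pos"]),R.from_euler("xyz",s["ee_rot"],degrees=True)
def plan(p,Rt,n,start=None):
    p0,R0=start or cur()
    D=R0.inv().apply(np.array(p)-p0); w=(R0.inv()*Rt).as_rotvec()/n
    M=sum(R.from_rotvec(k*w).as_matrix() for k in range(n)); d=np.linalg.solve(M,D)
    print(n,"rows t",(d/500).round(4),"r",(np.degrees(w)/30).round(4),"mm/row",np.linalg.norm(d).round(1),"deg/row",np.degrees(np.linalg.norm(w)).round(2))
down=lambda yaw:R.from_euler("xyz",[180,0,yaw],degrees=True)
import os
if os.path.exists("deck.npz"):
    z=np.load("deck.npz"); DR,DO=z["R"],z["o"]
    RD=R.from_matrix(np.c_[-DR[:,0],DR[:,1],-DR[:,2]])
    dk=lambda *q:DR@np.array(q,float)+DO
E
python3 -c "
from plan import *
plan((530,-201,160),down(5),12)"
```

```text
12 rows t [ 0.06   -0.0378  0.0089] r [-0.0003  0.      0.0575] mm/row 35.7 deg/row 1.73
```

send_rows --motion '[{"tx":0.06,"ty":-0.0378,"tz":0.0089,"rz":0.0575,"gripper":-0.65},{"tx":0.06,"ty":-0.0378,"tz":0.0089,"rz":0.0575,"gripper":-0.65},{"tx":0.06,"ty":-0.0378,"tz":0.0089,"rz":0.0575,"gripper":-0.65},{"tx":0.06,"ty":-0.0378,"tz":0.0089,"rz":0.0575,"gripper":-0.65},{"tx":0.06,"ty":-0.0378,"tz":0.0089,"rz":0.0575,"gripper":-0.65},{"tx":0.06,"ty":-0.0378,"tz":0.0089,"rz":0.0575,"gripper":-0.65},{"tx":0.06,"ty":-0.0378,"tz":0.0089,"rz":0.0575,"gripper":-0.65},{"tx":0.06,"ty":-0.0378,"tz":0.0089,"rz":0.0575,"gripper":-0.65},{"tx":0.06,"ty":-0.0378,"tz":0.0089,"rz":0.0575,"gripper":-0.65},{"tx":0.06,"ty":-0.0378,"tz":0.0089,"rz":0.0575,"gripper":-0.65},{"tx":0.06,"ty":-0.0378,"tz":0.0089,"rz":0.0575,"gripper":-0.65},{"tx":0.06,"ty":-0.0378,"tz":0.0089,"rz":0.0575,"gripper":-0.65}]'

```text
invalid input at $.motion[0]: expected keys tx, ty, tz, rx, ry, rz, gripper
```

send_rows --motion '[{"gripper":-0.65},{"gripper":-0.65},{"gripper":-0.65}]'

```text
invalid input at $.motion[0]: expected keys tx, ty, tz, rx, ry, rz, gripper
```

```bash
python3 - <<'E'
from h import *
c=cam("wrist"); np.save("w1.npy",c,allow_pickle=True); save("w1",c["im"]); s=env.state(); print(s["time_s"],s["ee_pos"],s["ee_rot"],s["gripper_width"],s["force"])
print(c["c"],proj(c,(530,-201,38)))
E
```

```text
0.15 [ 249.33849634 -517.71663055  213.30782961] [-1.79923088e+02 -1.26977446e-03  2.57161798e+01] 91.1377598100907 [0.00146065 0.63930093 0.73280376]
[ 322.59033222 -482.59440727  383.22949208] [  78.09447652 -279.19301705]
```

View pics/w1.png

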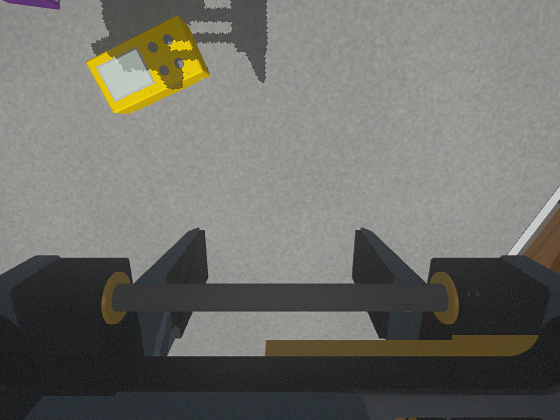

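The move was refused because every row needs all its keys. The picture shows the gripper still at its start pose, with a yellow look-alike at (150,63). I resend with full rows.

send_rows --motion '[{"tx":0.06,"ty":-0.0378,"tz":0.0089,"rx":0,"ry":0,"rz":0.0575,"gripper":-0.65},{"tx":0.06,"ty":-0.0378,"tz":0.0089,"rx":0,"ry":0,"rz":0.0575,"gripper":-0.65},{"tx":0.06,"ty":-0.0378,"tz":0.0089,"rx":0,"ry":0,"rz":0.0575,"gripper":-0.65},{"tx":0.06,"ty":-0.0378,"tz":0.0089,"rx":0,"ry":0,"rz":0.0575,"gripper":-0.65},{"tx":0.06,"ty":-0.0378,"tz":0.0089,"rx":0,"ry":0,"rz":0.0575,"gripper":-0.65},{"tx":0.06,"ty":-0.0378,"tz":0.0089,"rx":0,"ry":0,"rz":0.0575,"gripper":-0.65},{"tx":0.06,"ty":-0.0378,"tz":0.0089,"rx":0,"ry":0,"rz":0.0575,"gripper":-0.65},{"tx":0.06,"ty":-0.0378,"tz":0.0089,"rx":0,"ry":0,"rz":0.0575,"gripper":-0.65},{"tx":0.06,"ty":-0.0378,"tz":0.0089,"rx":0,"ry":0,"rz":0.0575,"gripper":-0.65},{"tx":0.06,"ty":-0.0378,"tz":0.0089,"rx":0,"ry":0,"rz":0.0575,"gripper":-0.65},{"tx":0.06,"ty":-0.0378,"tz":0.0089,"rx":0,"ry":0,"rz":0.0575,"gripper":-0.65},{"tx":0.06,"ty":-0.0378,"tz":0.0089,"rx":0,"ry":0,"rz":0.0575,"gripper":-0.65}]'

```text
time_s: 1.65
ee_pos: [530.9, -200.5, 160.2]
ee_rot: [-180.0, 0.0, 5.0]
force: [0.7, -0.5, 0.7]
gripper_width: 75.2
gripper_force: 0.0
```

send_rows --motion '[{"tx":0,"ty":0,"tz":0,"rx":0,"ry":0,"rz":0,"gripper":-0.65},{"tx":0,"ty":0,"tz":0,"rx":0,"ry":0,"rz":0,"gripper":-0.65}]'

```text
time_s: 1.9
ee_pos: [529.7, -201.5, 160.3]
ee_rot: [-180.0, 0.1, 5.0]
force: [-0.7, -0.1, 0.4]
gripper_width: 75.4
gripper_force: 0.0
```

```bash
python3 - <<'E'
from h import *
c=cam("wrist"); np.save("w1.npy",c,allow_pickle=True); save("w2",c["im"]); s=env.state(); print(s["time_s"],s["ee_pos"],s["ee_rot"],s["gripper_width"],s["force"])
print(c["c"],proj(c,(530,-201,38)))
E
```

```text
1.95 [ 529.52920729 -201.84095138  160.47443627] [1.79992132e+02 4.36260238e-02 4.99872129e+00] 75.59685408931648 [-0.16187933 -0.74806758  1.26840379]
[ 610.71655578 -194.15426998  330.18632313] [279.36764781 201.65167518]
```

View pics/w2.png

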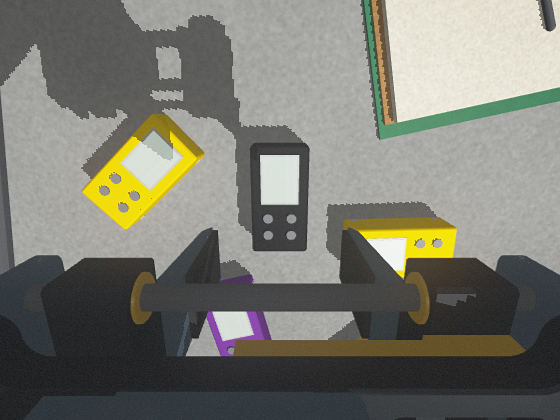

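The wrist view shows the black receiver at (280,197), upright between the lines of the fingers. Purple is at (237,315) and yellow at (143,172) and (400,250). Now I measure it.

```bash
python3 - <<'E'
from plan import *
c=np.load("w1.npy",allow_pickle=True).item()
m=(c["im"].max(2)<50).astype(np.uint8); m[:,:240]=0;m[:,322:]=0;m[:133]=0;m[262:]=0
m=cv2.morphologyEx(m,cv2.MORPH_CLOSE,np.ones((9,9)))
cs=max(cv2.findContours(m,cv2.RETR_EXTERNAL,cv2.CHAIN_APPROX_NONE)[0],key=cv2.contourArea)
r=cv2.minAreaRect(cs);print(r,cv2.boundingRect(cs)); P=np.array([onz(c,p,38) for p in cv2.boxPoints(r)])
print(P.round(1),P.mean(0),np.linalg.norm(np.roll(P,1,0)-P,axis=1))
plan((530,-201,15.5),down(5),6)
E
```

```text
((306.0, 237.0), (6.0, 0.0), -90.0) (306, 234, 1, 7)
[[ 490.8 -232.5   38. ]
 [ 490.8 -232.5   38. ]
 [ 497.5 -231.7   38. ]
 [ 497.5 -231.7   38. ]] [ 494.15214932 -232.12901636   38.        ] [6.75881589 0.         6.75881589 0.        ]
6 rows t [ 0.0002 -0.0003  0.0483] r [ 0.      0.0002 -0.    ] mm/row 24.2 deg/row 0.01
```

```bash
python3 - <<'E'
from plan import *
c=np.load("w1.npy",allow_pickle=True).item()
P=np.array([onz(c,p,38) for p in((251,143),(309,143),(307,250),(253,250))])
print(c["K"][0,0],P.round(1),P.mean(0),np.linalg.norm(np.roll(P,1,0)-P,axis=1))
print(c["im"][190,240:325].max(1), c["im"][140:262,256].max(1))
E
```

```text
299.92323701832186 [[ 585.6 -169.    38. ]
 [ 590.4 -224.1   38. ]
 [ 479.5 -234.9   38. ]
 [ 474.5 -177.7   38. ]] [ 532.4876805  -201.42342085   38.        ] [111.38431095  55.40763212 111.38801755  57.32361251]
[ 99  99 100  99  99  98 101  99  97 100 105  63  65  63  68  71  70  68
  72  62  88 216 222 227 229 226 226 226 227 226 228 226 225 226 226 223
 227 227 226 227 229 230 226 227 227 229 228 229 229 228 228 228 227 231
 228 230 227 222 187  88  68  66  69  67  73  73  68  65 139 171 171 174
 177 175 173 169 176 175 176 180 174 172 172 171 170] [100 104  91  55  61  55  59  56  58  60  57  61  58  59  58  61  57  58
  63  60  59  67  66  70  67  66  68  63  69  70  68  64  68  67  71  68
  67  64  67  69  64  67  70  69  69  65  71  63  67  67  70  67  68  66
  63  71  64  67  66  68  70  64  67  65  65  66  67  66  61  69  64  64
  66  63  63  66  67  66  68  62  68  59  67  61  64  61  61  58  67  61
  66  67  67  60  63  61  62  62  63  63  58  62  61  66  62  65  60  62
  62  60  50 141 175 170 162 156 160 172 173 168 165 163]
```

Three measurements agree, and the size checks at 111 x 57 mm. I descend, with the fingertip 15.5 mm above the table, and grip at 20 N.

send_rows --motion '[{"tx":0.003,"ty":0,"tz":0.05,"rx":0,"ry":0,"rz":0,"gripper":-0.65},{"tx":0,"ty":0,"tz":0.06,"rx":0,"ry":0,"rz":0,"gripper":-0.65},{"tx":0,"ty":0,"tz":0.06,"rx":0,"ry":0,"rz":0,"gripper":-0.65},{"tx":0,"ty":0,"tz":0.06,"rx":0,"ry":0,"rz":0,"gripper":-0.65},{"tx":0,"ty":0,"tz":0.04,"rx":0,"ry":0,"rz":0,"gripper":-0.65},{"tx":0,"ty":0,"tz":0.02,"rx":0,"ry":0,"rz":0,"gripper":-0.65},{"tx":0,"ty":0,"tz":0,"rx":0,"ry":0,"rz":0,"gripper":-0.65},{"tx":0,"ty":0,"tz":0,"rx":0,"ry":0,"rz":0,"gripper":0.5},{"tx":0,"ty":0,"tz":0,"rx":0,"ry":0,"rz":0,"gripper":0.5},{"tx":0,"ty":0,"tz":0,"rx":0,"ry":0,"rz":0,"gripper":0.5},{"tx":0,"ty":0,"tz":0,"rx":0,"ry":0,"rz":0,"gripper":0.5}]' --grip_force 20

```text
time_s: 3.32
ee_pos: [532.3, -201.4, 16.5]
ee_rot: [180.0, -0.1, 5.0]
force: [-0.5, 0.6, 5.4]
gripper_width: 58.0
gripper_force: 20.0
```

send_rows --motion '[{"tx":0,"ty":0,"tz":0,"rx":0,"ry":0,"rz":0,"gripper":0.5},{"tx":0,"ty":0,"tz":0,"rx":0,"ry":0,"rz":0,"gripper":0.5}]'

```text
time_s: 3.58
ee_pos: [532.3, -201.4, 16.5]
ee_rot: [180.0, -0.1, 5.0]
force: [-0.3, 0.5, 5.1]
gripper_width: 57.8
gripper_force: 20.0
```

```bash
python3 - <<'E'
from plan import *
s=env.state();print(s["ee_pos"],s["ee_rot"],s["gripper_width"],s["gripper_force"],s["force"])
h=(531,-201.7,200); print("home axes",RD.as_euler("xyz",degrees=True))
g=s["ee_pos"][2]; print("tcp above underside",g)
hov=dk(68,37,g+60); rel=dk(68,37,g+1.5)
print(hov,rel)
plan((531,-201.7,180),down(5),4)
plan(hov,RD,12,(np.array((531,-201.7,180)),down(5)))
plan(rel,RD,4,(hov,RD))
E
```

```text
[ 532.25523699 -201.42927248   16.48105084] [ 1.79964027e+02 -7.97037292e-02  5.00892862e+00] 57.80737304976637 20.001419484615326 [-0.30267144  0.50255826  5.09511566]
home axes [164.08640098  22.3658961   -4.96710027]
tcp above underside 16.48105083954316
[577.11253306 191.64308878 134.14096485] [554.39680955 177.51688297  82.11504617]
4 rows t [-0.0006  0.0001 -0.0818] r [ 0.0003 -0.0007  0.0001] mm/row 40.9 deg/row 0.02
12 rows t [ 0.0108 -0.0658 -0.0019] r [-0.0381 -0.0653  0.0185] mm/row 33.4 deg/row 2.34
4 rows t [-0.     -0.      0.0292] r [0. 0. 0.] mm/row 14.6 deg/row 0.0
```

send_rows --motion '[{"tx":0,"ty":0,"tz":-0.04,"rx":0,"ry":0,"rz":0,"gripper":0.5},{"tx":0,"ty":0,"tz":-0.07,"rx":0,"ry":0,"rz":0,"gripper":0.5},{"tx":0,"ty":0,"tz":-0.08,"rx":0,"ry":0,"rz":0,"gripper":0.5},{"tx":0,"ty":0,"tz":-0.08,"rx":0,"ry":0,"rz":0,"gripper":0.5},{"tx":0,"ty":0,"tz":-0.06,"rx":0,"ry":0,"rz":0,"gripper":0.5},{"tx":0,"ty":0,"tz":0,"rx":0,"ry":0,"rz":0,"gripper":0.5}]'

```text
time_s: 4.32
ee_pos: [532.7, -201.7, 182.0]
ee_rot: [179.9, -0.2, 5.0]
force: [0.1, 0.6, -4.3]
gripper_width: 58.0
gripper_force: 20.0
```

send_rows --motion '[{"tx":0.0108,"ty":-0.0658,"tz":-0.0019,"rx":-0.0381,"ry":-0.0653,"rz":0.0185,"gripper":0.5},{"tx":0.0108,"ty":-0.0658,"tz":-0.0019,"rx":-0.0381,"ry":-0.0653,"rz":0.0185,"gripper":0.5},{"tx":0.0108,"ty":-0.0658,"tz":-0.0019,"rx":-0.0381,"ry":-0.0653,"rz":0.0185,"gripper":0.5},{"tx":0.0108,"ty":-0.0658,"tz":-0.0019,"rx":-0.0381,"ry":-0.0653,"rz":0.0185,"gripper":0.5},{"tx":0.0108,"ty":-0.0658,"tz":-0.0019,"rx":-0.0381,"ry":-0.0653,"rz":0.0185,"gripper":0.5},{"tx":0.0108,"ty":-0.0658,"tz":-0.0019,"rx":-0.0381,"ry":-0.0653,"rz":0.0185,"gripper":0.5},{"tx":0.0108,"ty":-0.0658,"tz":-0.0019,"rx":-0.0381,"ry":-0.0653,"rz":0.0185,"gripper":0.5},{"tx":0.0108,"ty":-0.0658,"tz":-0.0019,"rx":-0.0381,"ry":-0.0653,"rz":0.0185,"gripper":0.5},{"tx":0.0108,"ty":-0.0658,"tz":-0.0019,"rx":-0.0381,"ry":-0.0653,"rz":0.0185,"gripper":0.5},{"tx":0.0108,"ty":-0.0658,"tz":-0.0019,"rx":-0.0381,"ry":-0.0653,"rz":0.0185,"gripper":0.5},{"tx":0.0108,"ty":-0.0658,"tz":-0.0019,"rx":-0.0381,"ry":-0.0653,"rz":0.0185,"gripper":0.5},{"tx":0.0108,"ty":-0.0658,"tz":-0.0019,"rx":-0.0381,"ry":-0.0653,"rz":0.0185,"gripper":0.5}]'

```text
time_s: 5.82
ee_pos: [577.4, 192.8, 131.4]
ee_rot: [164.0, 22.6, -5.0]
force: [0.6, -0.0, -3.6]
gripper_width: 58.1
gripper_force: 20.0
```

send_rows --motion '[{"tx":0,"ty":0,"tz":0,"rx":0,"ry":0,"rz":0,"gripper":0.5},{"tx":0,"ty":0,"tz":0,"rx":0,"ry":0,"rz":0,"gripper":0.5}]'

```text
time_s: 6.08
ee_pos: [577.3, 191.2, 132.8]
ee_rot: [164.0, 22.5, -5.0]
force: [-0.6, -0.6, -3.6]
gripper_width: 58.1
gripper_force: 20.0
```

```bash
python3 - <<'E'
from plan import *
s=env.state();print(s["ee_pos"],s["ee_rot"],s["gripper_width"],s["force"])
p,r=cur(); print("deck tcp",DR.T@(p-DO), "rot err",np.degrees((r.inv()*RD).as_rotvec()))
plan(dk(68,37,16.5+1.5),RD,6)
c=cam("wrist"); np.save("w3.npy",c,allow_pickle=True); save("w3",c["im"])
for q in((0,0,12),(0,104,12),(-12,104,12),(138,0,12),(138,-12,12),(-14,-14,0)): print(q,proj(c,dk(*q)).round(0))
E
```

```text
[577.27867635 191.20841897 132.75556436] [163.99203829  22.49513255  -4.95404805] 58.127725249867645 [-0.57448927 -0.63423584 -3.6016373 ]
deck tcp [67.28495551 37.07252007 75.20852257] rot err [0.09934289 0.12093687 0.04713699]
6 rows t [-0.0002 -0.      0.0191] r [0.0006 0.0007 0.0003] mm/row 9.5 deg/row 0.03
(0, 0, 12) [231. 138.]
(0, 104, 12) [368. 138.]
(-12, 104, 12) [370. 121.]
(138, 0, 12) [238. 296.]
(138, -12, 12) [225. 296.]
(-14, -14, 0) [215. 118.]
```

View pics/w3.png

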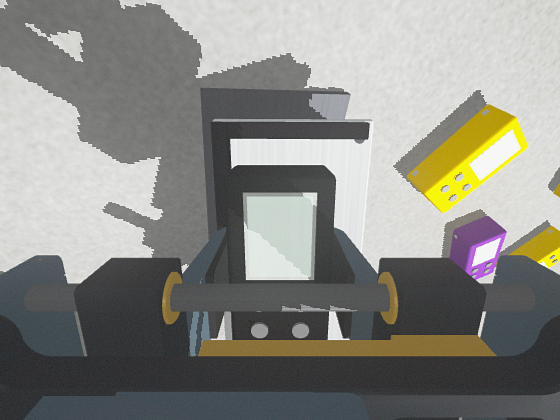

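The wrist view shows the locating corner at (231,139) and the end-stop end at (368,138), both within 1 px of my deck fit. The receiver is held aligned with it. I descend.

send_rows --motion '[{"tx":0,"ty":0,"tz":0.03,"rx":0,"ry":0,"rz":0,"gripper":0.5},{"tx":0,"ty":0,"tz":0.035,"rx":0,"ry":0,"rz":0,"gripper":0.5},{"tx":0,"ty":0,"tz":0.025,"rx":0,"ry":0,"rz":0,"gripper":0.5},{"tx":0,"ty":0,"tz":0.015,"rx":0,"ry":0,"rz":0,"gripper":0.5},{"tx":0,"ty":0,"tz":0.008,"rx":0,"ry":0,"rz":0,"gripper":0.5},{"tx":0,"ty":0,"tz":0,"rx":0,"ry":0,"rz":0,"gripper":0.5},{"tx":0,"ty":0,"tz":0,"rx":0,"ry":0,"rz":0,"gripper":0.5}]'

```text
time_s: 7.0
ee_pos: [556.9, 178.6, 87.3]
ee_rot: [164.2, 22.2, -4.9]
force: [2.7, 2.0, 6.6]
gripper_width: 57.9
gripper_force: 20.0
```

send_rows --motion '[{"tx":0,"ty":0,"tz":0.001,"rx":0,"ry":0,"rz":0,"gripper":0.5},{"tx":0,"ty":0,"tz":0,"rx":0,"ry":0,"rz":0,"gripper":0.5}]'

```text
time_s: 7.25
ee_pos: [557.0, 178.6, 87.3]
ee_rot: [164.2, 22.1, -4.9]
force: [1.2, 2.9, 9.8]
gripper_width: 57.8
gripper_force: 20.0
```

```bash
python3 - <<'E'
from plan import *
p,r=cur(); print("deck tcp",DR.T@(p-DO),"F deck",DR.T@env.state()["force"])
E
```

```text
deck tcp [67.69189076 37.32082675 23.87342837] F deck [ 2.84931481 -0.25080988  9.86528898]
```

Contact came 7 mm above what I expected, so I look before letting go.

```bash
python3 - <<'E'
from plan import *
s=cam("scene"); np.save("s4.npy",s,allow_pickle=True)
a=cv2.resize(s["im"][170:330,235:405],None,fx=3,fy=3,interpolation=cv2.INTER_CUBIC); 
w=cam("wrist"); np.save("w4.npy",w,allow_pickle=True)
b=cv2.resize(w["im"][90:270,180:400],None,fx=1.3,fy=1.3,interpolation=cv2.INTER_CUBIC)
b=np.vstack([b,np.zeros((480-b.shape[0],b.shape[1],3),np.uint8)])
save("chk4",np.hstack([a,b])); print(a.shape,b.shape)
E
```

```text
(480, 510, 3) (480, 286, 3)
```

View pics/chk4.png

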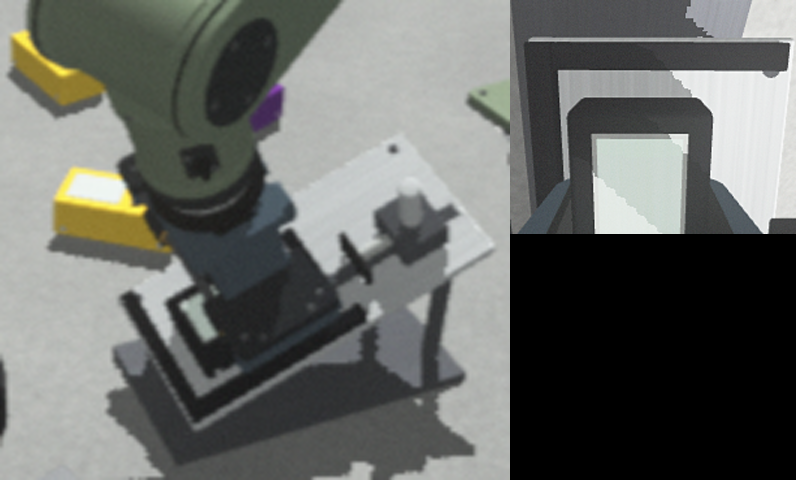

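```bash
python3 - <<'E'
from plan import *
w=np.load("w4.npy",allow_pickle=True).item()
def ond(p,z):
    n=DR[:,2]; d=ray(w,p); X=w["c"]+d*((DO+z*n-w["c"])@n)/(d@n); return (DR.T@(X-DO)).round(1)
k=lambda x,y:((x-510)/1.3+180,y/1.3+90)
for q in((568,115),(713,115),(640,97)): print("recv",ond(k(*q),38))
for q in((559,71),(790,71),(790,42)): print("stop",ond(k(*q),12))
E
```

```text
recv [16.9  7.8 38. ]
recv [16.9 66.8 38. ]
recv [ 9.6 37.1 38. ]
stop [ 1.3 -0.2 12. ]
stop [  1.4 106.   12. ]
stop [-11.4 104.6  12. ]
```

With the plane at z = 38 the receiver's width comes out at 59 mm, so it lies flat on the deck, 10 mm from the end stop and 8 mm from the fence. It slid a little lower in the grip. I let go.

send_rows --motion '[{"tx":0,"ty":0,"tz":-0.0015,"rx":0,"ry":0,"rz":0,"gripper":0.5},{"tx":0,"ty":0,"tz":0,"rx":0,"ry":0,"rz":0,"gripper":-1},{"tx":0,"ty":0,"tz":0,"rx":0,"ry":0,"rz":0,"gripper":-1},{"tx":0,"ty":0,"tz":0,"rx":0,"ry":0,"rz":0,"gripper":-1},{"tx":0,"ty":0,"tz":0,"rx":0,"ry":0,"rz":0,"gripper":-1},{"tx":0,"ty":0,"tz":0,"rx":0,"ry":0,"rz":0,"gripper":-1},{"tx":0,"ty":0,"tz":0,"rx":0,"ry":0,"rz":0,"gripper":-1},{"tx":0,"ty":0,"tz":-0.02,"rx":0,"ry":0,"rz":0,"gripper":-1},{"tx":0,"ty":0,"tz":-0.06,"rx":0,"ry":0,"rz":0,"gripper":-1},{"tx":0,"ty":0,"tz":-0.08,"rx":0,"ry":0,"rz":0,"gripper":-1},{"tx":0,"ty":0,"tz":-0.08,"rx":0,"ry":0,"rz":0,"gripper":-1},{"tx":0,"ty":0,"tz":0,"rx":0,"ry":0,"rz":0,"gripper":-1}]'

```text
time_s: 8.85
ee_pos: [604.7, 208.3, 194.3]
ee_rot: [164.3, 22.0, -4.8]
force: [-0.7, 0.9, -0.3]
gripper_width: 91.1
gripper_force: 0.0
```

```bash
python3 - <<'E'
from plan import *
w=cam("wrist"); np.save("w5.npy",w,allow_pickle=True); save("w5",w["im"])
p,r=cur(); print("deck tcp",DR.T@(p-DO),"F deck",DR.T@env.state()["force"],env.state()["gripper_width"])
for q in((0,0,38),(0,58,38),(112,0,38),(0,0,12),(0,104,12)): print(q,proj(w,dk(*q)).round(1))
E
```

```text
deck tcp [ 67.24854502  36.80156783 142.3093955 ] F deck [-0.84567741  0.68779995 -0.61588164] 91.30036771307016
(0, 0, 38) [239.8 136.1]
(0, 58, 38) [304.1 136.1]
(112, 0, 38) [244.  250.5]
(0, 0, 12) [243.2 134.8]
(0, 104, 12) [348.9 134.8]
```

View pics/w5.png

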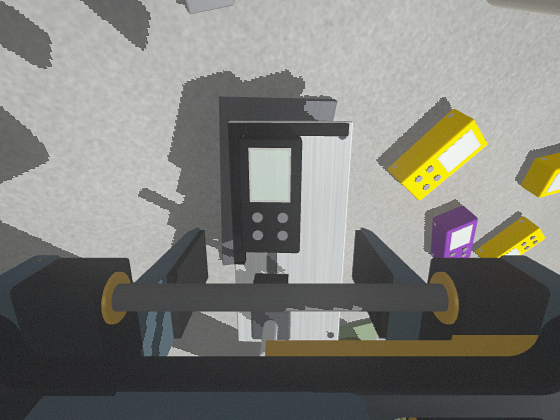

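The receiver is home. Its right edge is at column 302 and its low edge at row 136, against 304 and 136 predicted. Now I locate the post from the earlier views and plan the approach.

```bash
python3 - <<'E'
from plan import *
t=np.load("top.npy",allow_pickle=True).item();s=np.load("s4.npy",allow_pickle=True).item()
def ond(w,p,z):
    n=DR[:,2]; d=ray(w,p); X=w["c"]+d*((DO+z*n-w["c"])@n)/(d@n); return (DR.T@(X-DO)).round(1)
a=np.array((54,305))/4+(160,165)-.4; b=np.array((411,187))/3+(235,170)-.4
print(ond(t,a,74),ond(s,b,74)); X=tri(t,a,s,b); print(DR.T@(X-DO))
# jaw top in s4: (355,260); 
for x in(203,210,218): print(x,proj(t,dk(x,29,74)),a,proj(s,dk(x,29,74)),b)
for x in (205,210,215):
  plan(dk(x,29,110),RD,10); 
c=np.load("w5.npy",allow_pickle=True).item(); print([ond(c,(270,r),27) for r in(274,290)])
E
```

```text
[202.2  22.5  74. ] [207.6  27.3  74. ]
[205.22615683  25.03384112  79.44035004]
203 [175.40127383 241.13538867] [173.1  240.85] [369.35508597 232.46343996] [371.6        231.93333333]
210 [174.8786483 243.7336711] [173.1  240.85] [372.06345175 230.84788992] [371.6        231.93333333]
218 [174.27805574 246.71957401] [173.1  240.85] [375.1532184  229.00483287] [371.6        231.93333333]
10 rows t [-0.0276 -0.0016  0.0064] r [-0.0002 -0.0006  0.0001] mm/row 14.2 deg/row 0.02
10 rows t [-0.0286 -0.0016  0.0064] r [-0.0002 -0.0006  0.0001] mm/row 14.7 deg/row 0.02
10 rows t [-0.0296 -0.0016  0.0064] r [-0.0002 -0.0006  0.0001] mm/row 15.1 deg/row 0.02
[array([144.3,  25.5,  27. ]), array([163.7,  25.3,  27. ])]
```

send_rows --motion '[{"tx":-0.0276,"ty":-0.0016,"tz":0.0064,"rx":0,"ry":0,"rz":0,"gripper":-0.2},{"tx":-0.0276,"ty":-0.0016,"tz":0.0064,"rx":0,"ry":0,"rz":0,"gripper":-0.2},{"tx":-0.0276,"ty":-0.0016,"tz":0.0064,"rx":0,"ry":0,"rz":0,"gripper":-0.2},{"tx":-0.0276,"ty":-0.0016,"tz":0.0064,"rx":0,"ry":0,"rz":0,"gripper":-0.2},{"tx":-0.0276,"ty":-0.0016,"tz":0.0064,"rx":0,"ry":0,"rz":0,"gripper":-0.2},{"tx":-0.0276,"ty":-0.0016,"tz":0.0064,"rx":0,"ry":0,"rz":0,"gripper":-0.2},{"tx":-0.0276,"ty":-0.0016,"tz":0.0064,"rx":0,"ry":0,"rz":0,"gripper":-0.2},{"tx":-0.0276,"ty":-0.0016,"tz":0.0064,"rx":0,"ry":0,"rz":0,"gripper":-0.2},{"tx":-0.0276,"ty":-0.0016,"tz":0.0064,"rx":0,"ry":0,"rz":0,"gripper":-0.2},{"tx":-0.0276,"ty":-0.0016,"tz":0.0064,"rx":0,"ry":0,"rz":0,"gripper":-0.2},{"tx":0,"ty":0,"tz":0,"rx":0,"ry":0,"rz":0,"gripper":-0.2},{"tx":0,"ty":0,"tz":0,"rx":0,"ry":0,"rz":0,"gripper":-0.2}]'

```text
time_s: 10.4
ee_pos: [463.1, 218.3, 213.3]
ee_rot: [164.1, 22.3, -4.9]
force: [-0.2, 1.1, 1.3]
gripper_width: 54.7
gripper_force: 0.0
```

```bash
python3 - <<'E'
from plan import *
w=cam("wrist"); np.save("w6.npy",w,allow_pickle=True); save("w6",w["im"])
p,r=cur(); print("deck tcp",DR.T@(p-DO),"F deck",DR.T@env.state()["force"],env.state()["gripper_width"],env.state()["qpos"])
print(proj(w,dk(205,29,74)))
plan(dk(206,29,42),RD,5)
E
```

```text
deck tcp [205.10601205  29.00311982 108.93603253] F deck [-0.31554426  0.35055339  0.28805038] 54.59383106185448 [ 25.76766345  27.74489081  80.18193813  -2.83331084  99.11429701
 117.78124462]
[280.34537449 233.75028522]
5 rows t [-0.0004  0.      0.0268] r [-0.     -0.0002  0.0001] mm/row 13.4 deg/row 0.01
```

View pics/w6.png

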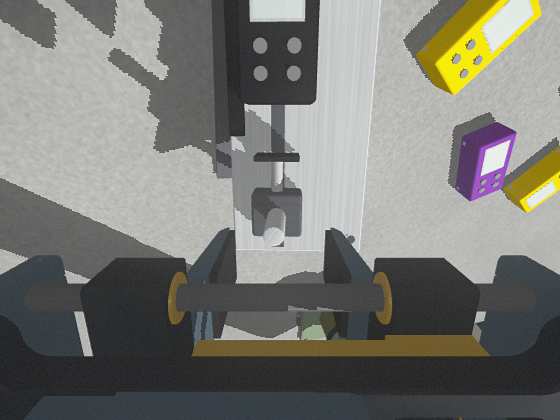

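The post top is at (273,236), about 4 mm to the -y side of my line, so I shift -4 mm in y. The jaw is at row 155 and the receiver's end at row 104, so I expect contact after about 46 mm.

send_rows --motion '[{"tx":-0.001,"ty":-0.0085,"tz":0.01,"rx":0,"ry":0,"rz":0,"gripper":-0.2},{"tx":-0.001,"ty":0,"tz":0.03,"rx":0,"ry":0,"rz":0,"gripper":-0.2},{"tx":0,"ty":0,"tz":0.035,"rx":0,"ry":0,"rz":0,"gripper":-0.2},{"tx":0,"ty":0,"tz":0.035,"rx":0,"ry":0,"rz":0,"gripper":-0.2},{"tx":0,"ty":0,"tz":0.02,"rx":0,"ry":0,"rz":0,"gripper":-0.2},{"tx":0,"ty":0,"tz":0,"rx":0,"ry":0,"rz":0,"gripper":-0.2},{"tx":0,"ty":0,"tz":0,"rx":0,"ry":0,"rz":0,"gripper":-0.2}]' --grip_force 10

```text
time_s: 11.32
ee_pos: [437.2, 207.0, 155.1]
ee_rot: [164.1, 22.3, -4.9]
force: [0.7, 1.0, -0.4]
gripper_width: 54.4
gripper_force: 0.0
```

send_rows --motion '[{"tx":0,"ty":0,"tz":0,"rx":0,"ry":0,"rz":0,"gripper":0.9},{"tx":0,"ty":0,"tz":0,"rx":0,"ry":0,"rz":0,"gripper":0.9},{"tx":0,"ty":0,"tz":0,"rx":0,"ry":0,"rz":0,"gripper":0.9},{"tx":0,"ty":0,"tz":0,"rx":0,"ry":0,"rz":0,"gripper":0.9},{"tx":0,"ty":0,"tz":0,"rx":0,"ry":0,"rz":0,"gripper":0.9},{"tx":0,"ty":0,"tz":0,"rx":0,"ry":0,"rz":0,"gripper":0.9}]' --grip_force 10

```text
time_s: 12.08
ee_pos: [436.7, 206.5, 154.9]
ee_rot: [164.1, 22.4, -4.9]
force: [-0.4, -0.2, 0.6]
gripper_width: 16.5
gripper_force: 10.0
```

```bash
cat > st.py <<'E'
from plan import *
s=env.state();p,r=cur(); print(s["time_s"],"deck tcp",(DR.T@(p-DO)).round(2),"F deck",(DR.T@s["force"]).round(2),s["gripper_width"].round(1),np.degrees((r.inv()*RD).as_rotvec()).round(2))
E
python3 st.py
```

```text
Traceback (most recent call last):
  File "st.py", line 2, in <module>
    s=env.state();p,r=cur(); print(s["time_s"],"deck tcp",(DR.T@(p-DO)).round(2),"F deck",(DR.T@s["force"]).round(2),s["gripper_width"].round(1),np.degrees((r.inv()*RD).as_rotvec()).round(2))
                                                                                                                     ^^^^^^^^^^^^^^^^^^^^^^^^
AttributeError: 'float' object has no attribute 'round'
```

send_rows --motion '[{"tx":0,"ty":0,"tz":0,"rx":0,"ry":0,"rz":0,"gripper":0.9},{"tx":0.004,"ty":0,"tz":0,"rx":0,"ry":0,"rz":0,"gripper":0.9},{"tx":0.01,"ty":0,"tz":0,"rx":0,"ry":0,"rz":0,"gripper":0.9},{"tx":0.01,"ty":0,"tz":0,"rx":0,"ry":0,"rz":0,"gripper":0.9},{"tx":0.01,"ty":0,"tz":0,"rx":0,"ry":0,"rz":0,"gripper":0.9},{"tx":0.01,"ty":0,"tz":0,"rx":0,"ry":0,"rz":0,"gripper":0.9},{"tx":0.01,"ty":0,"tz":0,"rx":0,"ry":0,"rz":0,"gripper":0.9},{"tx":0.006,"ty":0,"tz":0,"rx":0,"ry":0,"rz":0,"gripper":0.9},{"tx":0.004,"ty":0,"tz":0,"rx":0,"ry":0,"rz":0,"gripper":0.9},{"tx":0.004,"ty":0,"tz":0,"rx":0,"ry":0,"rz":0,"gripper":0.9}]' --grip_force 35

```text
time_s: 13.32
ee_pos: [465.8, 204.0, 143.1]
ee_rot: [164.0, 22.7, -5.0]
force: [-5.2, 2.0, 7.4]
gripper_width: 15.6
gripper_force: 35.0
```

```bash
sed -i 's/s\["gripper_width"\].round(1)/s["gripper_width"]/' st.py; python3 st.py
```

```text
13.325 deck tcp [174.95  25.06  44.18] F deck [ 7.78 -0.2   5.04] 15.612296320587692 [0.07 0.28 0.07]
```

send_rows --motion '[{"tx":0.004,"ty":0,"tz":0,"rx":0,"ry":0,"rz":0,"gripper":0.9},{"tx":0.004,"ty":0,"tz":0,"rx":0,"ry":0,"rz":0,"gripper":0.9},{"tx":0.004,"ty":0,"tz":0,"rx":0,"ry":0,"rz":0,"gripper":0.9},{"tx":0.002,"ty":0,"tz":0,"rx":0,"ry":0,"rz":0,"gripper":0.9}]'

```text
time_s: 13.82
ee_pos: [472.4, 203.4, 140.4]
ee_rot: [164.0, 22.6, -5.0]
force: [-4.9, 1.4, 6.7]
gripper_width: 15.6
gripper_force: 35.0
```

```bash
python3 st.py
```

```text
13.825 deck tcp [167.83  25.08  44.2 ] F deck [7.2  0.23 4.35] 15.632352526983976 [0.07 0.27 0.07]
```

send_rows --motion '[{"tx":0.002,"ty":0,"tz":0,"rx":0,"ry":0,"rz":0,"gripper":0.9},{"tx":0.002,"ty":0,"tz":0,"rx":0,"ry":0,"rz":0,"gripper":0.9}]'

```text
time_s: 14.08
ee_pos: [474.1, 203.2, 139.7]
ee_rot: [164.0, 22.6, -5.0]
force: [-6.6, 2.5, 7.7]
gripper_width: 15.5
gripper_force: 35.0
```

```bash
python3 st.py
```

```text
14.075 deck tcp [165.91  25.08  44.23] F deck [ 9.22 -0.62  4.9 ] 15.540589090262294 [0.07 0.27 0.07]
```

send_rows --motion '[{"tx":0.002,"ty":0,"tz":0,"rx":0,"ry":0,"rz":0,"gripper":0.9}]'

```text
time_s: 14.2
ee_pos: [474.5, 203.2, 139.5]
ee_rot: [164.0, 22.7, -5.0]
force: [-7.3, 1.3, 10.3]
gripper_width: 15.5
gripper_force: 35.0
```

send_rows --motion '[{"tx":0.002,"ty":0,"tz":0,"rx":0,"ry":0,"rz":0,"gripper":0.9}]'

```text
time_s: 14.32
ee_pos: [474.8, 203.1, 139.4]
ee_rot: [164.0, 22.8, -5.0]
force: [-7.8, 2.3, 9.9]
gripper_width: 15.4
gripper_force: 35.0
```

send_rows --motion '[{"tx":0.002,"ty":0,"tz":0,"rx":0,"ry":0,"rz":0,"gripper":0.9}]'

```text
time_s: 14.45
ee_pos: [475.1, 203.1, 139.3]
ee_rot: [164.0, 22.9, -5.0]
force: [-10.2, 3.4, 10.3]
gripper_width: 15.3
gripper_force: 35.0
```

```bash
python3 st.py
```

```text
14.45 deck tcp [164.86  25.09  44.24] F deck [13.62 -0.86  5.96] 15.294310702985484 [0.08 0.52 0.09]
```

```bash
python3 - <<'E'
from plan import *
for i in range(6):
    env.grab_frame("wrist"); s=env.state(); print((DR.T@s["force"]).round(2),(DR.T@(s["ee_pos"]-DO)).round(2))
E
```

```text
[12.36  1.35  6.55] [164.82  25.1   44.19]
[12.77  0.53  7.06] [164.8   25.08  44.24]
[12.06  0.89  5.42] [164.81  25.09  44.22]
[12.98 -0.13  6.18] [164.82  25.1   44.24]
[11.76  0.14  5.64] [164.82  25.09  44.26]
[13.49  0.47  5.41] [164.82  25.09  44.24]
```

send_rows --motion '[{"tx":0.0016,"ty":0,"tz":0,"rx":0,"ry":0,"rz":0,"gripper":0.9},{"tx":0,"ty":0,"tz":0,"rx":0,"ry":0,"rz":0,"gripper":0.9}]'

```text
time_s: 15.0
ee_pos: [475.4, 203.1, 139.2]
ee_rot: [164.0, 22.9, -5.0]
force: [-9.5, 1.3, 11.6]
gripper_width: 15.6
gripper_force: 35.0
```

```bash
python3 - <<'E'
from plan import *
F=[]
for i in range(8):
    env.grab_frame("wrist"); s=env.state(); F.append(DR.T@s["force"])
print(np.mean(F,0),np.std(F,0),(DR.T@(s["ee_pos"]-DO)).round(2))
E
```

```text
[14.01482291  0.58198785  6.72795681] [0.47166355 0.40149727 0.57721873] [164.59  25.1   44.24]
```

The measured 14.0 N less about 7.7 N of drag gives about 6.3 N on the spring. I open and withdraw.

send_rows --motion '[{"tx":0,"ty":0,"tz":0,"rx":0,"ry":0,"rz":0,"gripper":-0.2},{"tx":0,"ty":0,"tz":0,"rx":0,"ry":0,"rz":0,"gripper":-0.2},{"tx":0,"ty":0,"tz":0,"rx":0,"ry":0,"rz":0,"gripper":-0.2},{"tx":0,"ty":0,"tz":0,"rx":0,"ry":0,"rz":0,"gripper":-0.2},{"tx":0,"ty":0,"tz":-0.02,"rx":0,"ry":0,"rz":0,"gripper":-0.2},{"tx":0,"ty":0,"tz":-0.06,"rx":0,"ry":0,"rz":0,"gripper":-0.2},{"tx":0,"ty":0,"tz":-0.08,"rx":0,"ry":0,"rz":0,"gripper":-0.2},{"tx":0,"ty":0,"tz":-0.08,"rx":0,"ry":0,"rz":0,"gripper":-0.2},{"tx":0,"ty":0,"tz":-0.04,"rx":0,"ry":0,"rz":0,"gripper":-0.2},{"tx":0,"ty":0,"tz":0,"rx":0,"ry":0,"rz":0,"gripper":-0.2}]'

```text
time_s: 16.65
ee_pos: [535.1, 237.4, 262.8]
ee_rot: [164.2, 22.2, -4.9]
force: [0.4, -0.3, 0.1]
gripper_width: 54.8
gripper_force: 0.0
```

```bash
python3 - <<'E'
from plan import *
w=cam("wrist"); s=cam("scene"); np.save("s7.npy",s,allow_pickle=True)
a=cv2.resize(s["im"][190:330,250:405],None,fx=2.6,fy=2.6,interpolation=cv2.INTER_CUBIC)
b=w["im"][:364,160:550]
save("end",np.hstack([a,b])); print(a.shape,env.state()["ee_pos"],env.state()["force"])
E
```

```text
(364, 403, 3) [533.79234076 236.65069204 260.98583952] [-0.81172343  0.12102656  0.04649028]
```

View pics/end.png

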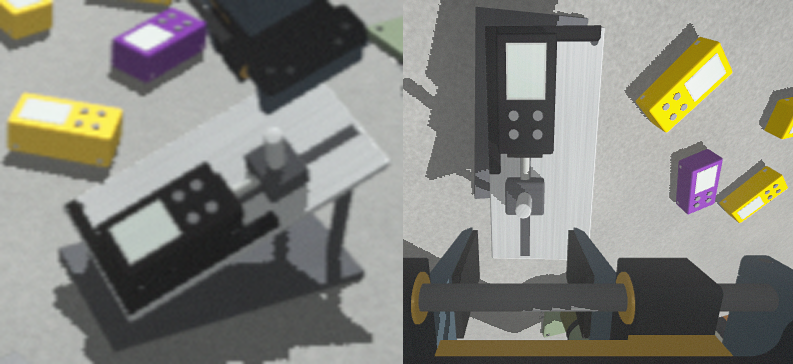

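The receiver sits home in the corner, about (175,225) in the scene crop, with the jaw against its end and the hand clear. I hand the job in.

```bash
python3 -c "
from workcell import env
print(env.job_done())"
```

```text
the job is handed in; nothing more can be done
None
```

I handed the job in at about 17 s: the receiver slid home against both stops, the clamp's jaw presses on its end with about 6 N (measured push less drag), and the hand is clear; the tape roll, mug and spare battery were never approached, and no verdict came back.

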